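# Dip the oil gauge rod and show it level for reading

## Robot

A 6-joint arm with a two-finger parallel gripper is mounted at the origin on a cart in front of the work surface, level with it; the furniture and walls round the work are solid. World frame = base frame: x ahead of the robot, y to its left, z up, the work surface at z = 0. Lengths are in m, angles in rad, forces in N, time in s.
With the tool pointing down it reaches from about 0.275 to 0.725 m from the base axis. Payload 15.9 kg.
Tool frame: the origin (TCP) lies midway between the tips of the shut fingers; the grasp point (between the pads) lies 19 mm behind it; z points along the fingers, y is the line along which they close (so a half turn about z gives the same grasp; the last joint's range is limited). The gripper opens to 85 mm and grips with 20 to 120 N. Pads are 22 mm wide; open, the fingers measure 114 mm over their backs; the gripper's body (76 mm by 85 mm) begins 54 mm behind the grasp point. The pads swing forward as they close: fully open they stand 13 mm farther back than shut.
Start: joints at [0, 0.213, -0.034, 1.323, 0, 1.571], TCP at [0.5, -0, 0.231] pointing down, gripper open.
Joint ranges: [-2.98, 2.98], [-0.74, 1.72], [-1.14, 1.35], [-2.1, 2.04], [-1.57, 1.44], [-3.14, 3.14]. Speed limits (rad/s): [1.89, 1.89, 2.39, 2.57, 3.14, 3.14].

## Interface

Orientations are given as [roll, pitch, yaw] about the fixed x, y, z axes, in that order (R = Rz(yaw) Ry(pitch) Rx(roll)).
In Python, from workcell import robot gives the robot as it stands.
- The arm moves only by the shell command python3 -m inch 'ROWS' [FORCE]. ROWS is JSON, a list of rows, each a list of 7 numbers: the turn, a rotation vector about the tool's x, y, z in rad, then the shift along the tool's x, y, z in m, then the finger opening in m, from 0 to 0.0854. A call has exactly 10 rows; each row shifts and turns the commanded pose from where the row before left it, along the tool's axes as they then stand; what a row does not reach is not made up. A row lasts 1/10 s, in which the tool goes at most 50 mm and 8.59 degrees, less where a joint would pass 70% of its speed; a pose out of reach is approached as far as the arm can. A call is refused whole if a number of a shift passes 0.05 or a number of a turn 0.15, either way. A call with a gripper value outside its range is refused whole. The fingers move at their own pace and stop on an object; FORCE is the grip in N (left out, the last holds). Time passes only in rows, so rows that do not move let the fingers close, or fill a call up. It gives the time, the measured TCP pose, the force, the opening and the grip force at its end, in the units of the state.
- robot.sense(): the state, without advancing time (a new reading comes with each control period).
- robot.grab_frame(name): name is "scene" or "side" or "wrist"; returns a dict with "color" (480x640x3 uint8, red, green, blue), "range_z" (480x640 float32, m along the optical axis (not along the pixel's ray), 0 where there is no reading), "fx", "fy", "cx", "cy" (pixels), "D" ([k1, k2, p1, p2, k3] as OpenCV has them; the pictures are not rectified), "rvec" (rotation vector, rad) and "tvec" (3), from world to camera coordinates, as OpenCV has them. Camera axes: x right, y down, z forward; pixel columns grow to the right and rows downward; lengths in m; the calibration is good to about 2 mm. A picture is of the moment at which its call begins.
- robot.job_done(): hands the job in; it is judged then, once.
The state is a dict: "t": time; "q": joint angles; "joint_vel": joint speeds; "joint_torque": joint torques, N m; "ee_pos": TCP position; "ee_rot": TCP orientation; "contact_force": force on the tool from outside, world axes, zero at the start; "wrist_torque": the same for the moment, N m; "grip_width": finger opening in m; "gripper_force": force on a finger pad.
Only numpy, scipy, OpenCV 4.12 (cv2) and the standard library are available. Lean on these libraries where they do the work, as an engineer would, in place of code of your own. Each camera call takes 0.05 s, during which the arm holds its last target. There are 200 camera calls.

## Task

Turn the red clamp knob counterclockwise as far as it goes to free the gauge rod, draw the rod out of its parking sleeve and push it gently into the brass guide tube of the blue oil tank until its collar stops on the rim, pausing a moment there. Then draw it right out and hold it up lying level in the air for reading, at least 20 cm above the worktop; finish while holding it still so, clear of the tank and the stand. Leave the clamp open and the other things on the bench where they are.

Things in the scene. Friction and masses are not known exactly. Their poses are not given: they have to be found in the camera images.
- gauge_rod: Loose gauge rod (dipstick), 0.12 kg, 149 mm long, parked upright in the stand's sleeve, where it can turn about its axis. Origin on its axis at the underside of the collar; +z runs along the rod towards the head. Collar: brass disc 36 mm in diameter, 8 mm thick. Above it a neck 10 mm in diameter and the yellow head; below it the steel stem
- rod_tip (a point): free lower end of the rod's steel stem, 85 mm below the collar's underside; stem 10 mm in diameter with dark rings and a tapered tip; axes as the rod's
- rod_head (a point): centre of the rod's yellow head, 46 mm above the collar's underside. The head is a flat disc standing on edge, 36 mm in diameter, 16 mm thick, its two flat faces looking along the rod's +y and -y: grip it on these faces, with the hand tilted about y as you like; axes as the rod's
- gauge_stand: Fixed parking stand: grey base plate 100x150x12 mm, origin under its centre. At its -y end an upright aluminium sleeve (31 mm outside, 17 mm bore, straight) in which the rod is parked, collar on the rim; at its +y end, 90 mm from the sleeve, a post with the red clamp knob
- sleeve_mouth (a point): centre of the sleeve's upper rim, 105 mm above the worktop; axes as the stand's
- clamp (a joint): angle of the red clamp knob about its upright axis, rad: near 0 its steel tongue lies over the rod's collar and keeps the rod down (2 mm of play); it grows counterclockwise seen from above, the tongue swinging to the stand's +x side, up to a stop at 1.4 = open, rod free. Stays where it is left (friction 0.06 N m)
- clamp_grip (a point): centre of the knob's red bar grip, on the knob's axis, 151 mm above the worktop. The bar is 46 mm long, 14 mm thick, 30 mm high, its top 166 mm above the worktop. The point turns with the knob: the bar's length is its y axis (the tongue points to -y), its thickness x
- oil_tank: Fixed blue oil tank, 110x150 mm, 80 mm high, origin under its centre; on top a brass guide tube (at +y 30 mm) and a lower black filler cap (105 mm high, at -y 45 mm)
- tube_mouth (a point): centre of the upper rim of the brass guide tube, 115 mm above the worktop; rim 31 mm outside and about 22 mm inside, narrowing to an upright bore of about 18 mm that goes down to the worktop, so that only the rod's collar stops the rod; axes as the tank's
- petri_0: Bystander, loose: clear round petri dish, 58 mm wide, 15 mm high; origin under its centre
- beaker_50: Bystander, loose: small clear glass beaker, 45x49 mm, 58 mm high; origin under its centre
- vial_2: Bystander, loose: vial with a white cap, 27 mm wide, 69 mm high; origin under its centre
- vial_4: Bystander, loose: white vial, 27 mm wide, 69 mm high; origin under its centre
- tape_roll: Bystander, loose: roll of cream tape lying flat, 82 mm wide, 20 mm high; origin under its centre
- remote: Bystander, loose: pale hand remote control lying flat, 150x48x20 mm; origin under its centre
- marker: Bystander, loose: blue and white marker pen lying, 124 mm long, 12 mm thick; origin under its centre
Things that resemble listed ones, but are neither listed nor needed, are in the scene too. Of the things that look like the gauge_rod, the smaller one is meant.

How it is judged:
On the way, in this order (a step that is already met when the one before it is completed fails the run):
1. the clamp knob is turned open (beyond 1.2 rad) with the rod still parked (value of joint clamp above 1.2 rad and distance between gauge_rod and sleeve_mouth below 0.012 m), for 0.1 s.
2. the rod is drawn fully out of the parking sleeve (z of rod_tip in the frame of sleeve_mouth above 0.005 m), for 0.1 s.
3. the rod is in the guide tube, upright, its collar on the rim (within 4 mm) (horizontal distance between gauge_rod and tube_mouth below 0.007 m and z of gauge_rod in the frame of tube_mouth between -0.004 and 0.004 m and angle between gauge_rod's own z axis and vertical below 0.1 rad), for 0.2 s.
4. the rod is drawn right out of the guide tube (z of rod_tip in the frame of tube_mouth above 0.005 m), for 0.1 s.
At the end, for the whole second after the job is handed in: The gripper holds the rod still and level (within 0.2 rad, about 11 degrees, tip pointing any way), tip and head more than 0.18 m above the worktop, the rod touching neither tank nor stand, and the clamp knob is still open (beyond 1.1 rad) (angle between gauge_rod's own z axis and vertical between 1.37 and 1.77 rad and height (world z) of each of rod_tip, rod_head above 0.18 m and linear speed of gauge_rod below 0.02 m/s and angular speed of gauge_rod below 0.15 rad/s and contact force between the fingers and gauge_rod above 2 N and contact force between gauge_rod and oil_tank below 0.2 N and contact force between gauge_rod and gauge_stand below 0.2 N and value of joint clamp above 1.1 rad); the arm keeps its last pose, push and grip.
It fails at once if a bystander is moved by more than 30 mm (distance of any of petri_0, beaker_50, vial_2, vial_4, tape_roll, remote, marker from where it was at the start of the episode above 0.03 m).
It fails at once if the rod is pressed on the tank with more than 60 N (contact force between gauge_rod and oil_tank above 60 N).
It also fails if it takes over 58 s, if anything falls off the work surface, if the arm or the gripper's body presses on something with over 40 N, if the wrist force passes 120 N, or if a joint passes its speed limit or range.

## Working session

There is one attempt and no reset: what is moved stays moved. The work goes in short steps, Python scripts to look and compute and a shell command to move; the robot and the scene stay as the last step left them, time stands still between calls to the robot, and variables do not carry over. Pictures are saved under pics/ and viewed, at most 10 in all, crops included, and the job is handed in when it is done.

```bash
ls; mkdir -p pics; cat > h.py <<'E'
import numpy as np,cv2,pickle
from scipy.spatial.transform import Rotation as Ro
from workcell import robot
def grab(n,tag):
    f=robot.grab_frame(n); pickle.dump(f,open(f'pics/{tag}.pkl','wb')); cv2.imwrite(f'pics/{tag}.png',f['color'][:,:,::-1]); return f
def load(tag): return pickle.load(open(f'pics/{tag}.pkl','rb'))
def cloud(f):
    v,u=np.mgrid[0:480,0:640]
    return pts(f,u.ravel(),v.ravel()).reshape(480,640,3)
def pts(f,u,v,z=None):
    K=np.array([[f['fx'],0,f['cx']],[0,f['fy'],f['cy']],[0,0,1]])
    p=cv2.undistortPoints(np.c_[u,v].astype(float).reshape(-1,1,2),K,np.array(f['D'])).reshape(-1,2)
    R=cv2.Rodrigues(np.array(f['rvec'],float))[0];t=np.array(f['tvec'],float).ravel()
    d=np.c_[p,np.ones(len(p))]
    if z is None:
        d=d*f['range_z'][np.array(v),np.array(u)][:,None]; return (d-t)@R
    o=-R.T@t; w=d@R
    return o+w*((z-o[2])/w[:,2])[:,None]
E
python3 - <<'E'
from h import *
a=grab('scene','s0');b=grab('side','d0');print(robot.sense())
E
```

```text
pics
{'t': 0.1, 'q': array([-6.26855519e-07,  2.13290083e-01, -3.50328796e-02,  1.32351522e+00,
       -4.02344801e-05,  1.57079651e+00]), 'joint_vel': array([ 3.51687872e-06, -1.65828342e-03,  1.23138335e-03, -1.30792925e-03,
        4.62597535e-04, -2.19784645e-03]), 'joint_torque': array([ 1.52238292e-03, -6.87242889e+01,  4.87808239e+01,  1.21537212e-02,
        1.43833854e-04,  5.94535322e-06]), 'ee_pos': array([ 4.99665161e-01, -1.30112198e-05,  2.30859588e-01]), 'ee_rot': array([-3.14055080e+00,  4.02346529e-05,  1.57079555e+00]), 'contact_force': array([-0.06599437,  0.54462666, -0.34602778]), 'wrist_torque': array([-0.05691305,  0.01245789,  0.01108619]), 'gripper_force': 0.0, 'grip_width': 0.08535620295886895}
```

View pics/s0.png

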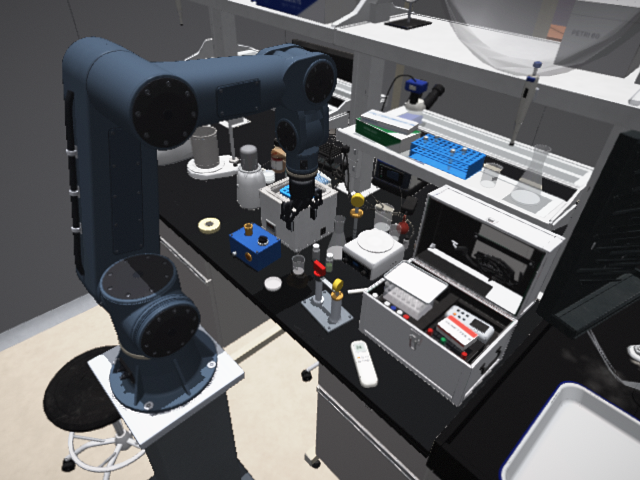

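View pics/d0.png

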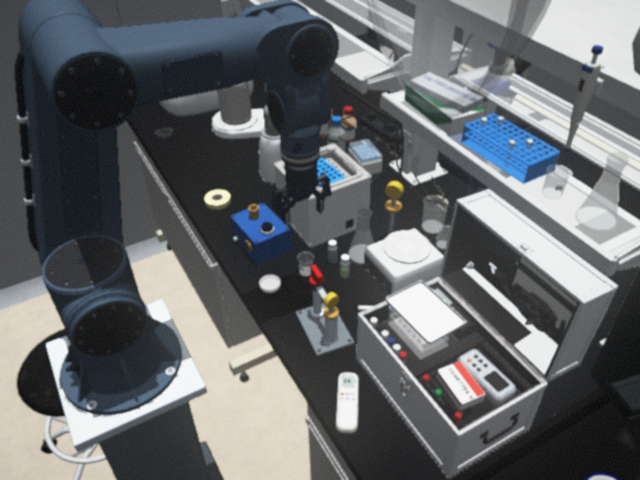

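The scene view shows the blue tank at (255,247) with its tube at (248,228), the stand at (328,312), the red knob at (319,268) and the rod head at (338,285). A larger decoy stands at (357,200). In the side view the tank is at (260,230), the knob at (317,275) and the head at (331,299). I'll enlarge both.

```bash
python3 - <<'E'
from h import *
a=load('s0');b=load('d0')
def crop(f,x,y,w,h,k): return cv2.resize(f['color'][y:y+h,x:x+w,::-1],None,fx=k,fy=k,interpolation=cv2.INTER_CUBIC)
A=crop(a,220,215,150,120,5); B=crop(b,220,190,150,170,4)
cv2.imwrite('pics/s0c.png',A);cv2.imwrite('pics/d0c.png',B[:600])
E
```

```text
(no output)
```

View pics/s0c.png

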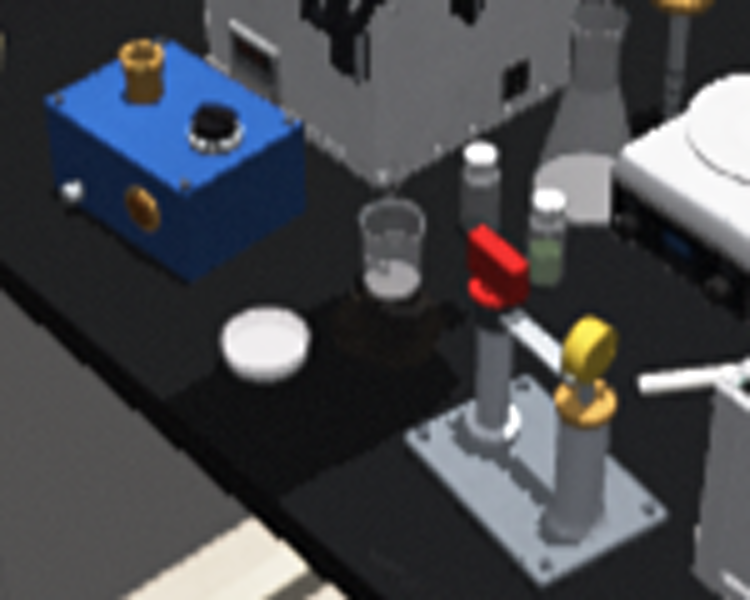

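View pics/d0c.png

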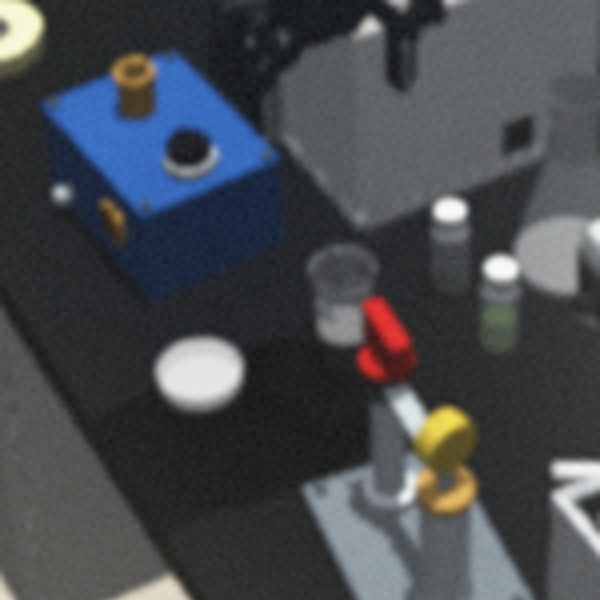

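```bash
cat >> h.py <<'E'
def P(f,x,y,k,ox,oy,z): 
    return pts(f,[(x+.5)/k-.5+ox],[(y+.5)/k-.5+oy],z)[0].round(4)
E
python3 - <<'E'
from h import *
a=load('s0');b=load('d0')
S={'tube':(141,47,.115),'t1':(46,97,.08),'t2':(172,40,.08),'t3':(303,123,.08),'t4':(186,190,.08),'b1':(405,436,.012),'b2':(523,378,.012),'b3':(665,512,.012),'b4':(543,583,.012),'bar1':(475,234,.166),'bar2':(524,272,.166),'head':(589,348,.151),'collartop':(584,394,.113),'petri':(266,342,.0075),'beaker':(392,215,.058),'v1':(481,155,.069),'v2':(548,202,.069)}
D={'tube':(134,67,.115),'t1':(45,104,.08),'t2':(175,54,.08),'t3':(277,160,.08),'t4':(144,214,.08),'bar1':(372,302,.166),'bar2':(408,350,.166),'head':(446,438,.151),'collartop':(446,484,.113),'v1':(450,210,.069),'v2':(501,268,.069),'beaker':(343,262,.058),'petri':(200,370,.0075)}
for k,(x,y,z) in S.items():
    print(k,P(a,x,y,5,220,215,z)[:2], P(b,*D[k][:2],4,220,190,z)[:2] if k in D else '')
for n,f in(('s',a),('d',b)):
    C=cloud(f);col=f['color'].astype(int);r,g,bl=col[...,0],col[...,1],col[...,2]
    X=C[...,2]
    red=(r>150)&(g<60)&(bl<60)&(X>.13)&(X<.18)&(C[...,0]<.7)
    ye=(r>150)&(g>120)&(bl<80)&(X>.12)&(X<.18)&(abs(C[...,0]-.4)<.3)
    for m in(red,ye): print(n,m.sum(),np.median(C[m],0).round(4),np.ptp(C[m],0).round(3))
E
```

```text
tube [0.4741 0.2581] [0.4723 0.2588]
t1 [0.4147 0.2941] [0.4147 0.2947]
t2 [0.5233 0.2917] [0.5213 0.2999]
t3 [0.5319 0.1504] [0.5303 0.153 ]
t4 [0.4259 0.1451] [0.4255 0.1487]
b1 [ 0.4278 -0.0761] 
b2 [ 0.5205 -0.0882] 
b3 [ 0.5044 -0.2316] 
b4 [ 0.4091 -0.2217] 
bar1 [ 0.471  -0.0909] [ 0.4752 -0.0867]
bar2 [ 0.4692 -0.1354] [ 0.4735 -0.1333]
head [ 0.4636 -0.1962] [ 0.464  -0.1934]
collartop [ 0.4636 -0.1948] [ 0.4633 -0.1943]
petri [0.4191 0.0547] [0.4198 0.0615]
beaker [0.5297 0.053 ] [0.5304 0.0579]
v1 [0.6107 0.051 ] [0.614 0.056]
v2 [ 0.6098 -0.0171] [ 0.6135 -0.0121]
s 106 [ 0.4771 -0.1222  0.154 ] [0.083 0.496 0.036]
s 31 [ 0.4515 -0.2012  0.1623] [0.027 0.462 0.051]
d 117 [ 0.4717 -0.1111  0.1647] [0.068 0.494 0.04 ]
d 41 [ 0.4557 -0.1996  0.1669] [0.029 0.02  0.014]
```

```bash
python3 -m inch '[[0,0,0,-0.02,-0.005,-0.005,0.0854],[0,0,0,-0.02,-0.005,-0.005,0.0854],[0,0,0,-0.02,-0.005,-0.005,0.0854],[0,0,0,-0.02,-0.005,-0.005,0.0854],[0,0,0,-0.02,-0.005,-0.005,0.0854],[0,0,0,-0.015,-0.003,-0.005,0.0854],[0,0,0,0,0,0,0.0854],[0,0,0,0,0,0,0.0854],[0,0,0,0,0,0,0.0854],[0,0,0,0,0,0,0.0854]]' 60; python3 - <<'E'
from h import *
grab('wrist','w1')
E
```

```text
t: 1.1
ee_pos: [0.472, -0.1143, 0.261]
ee_rot: [-3.141, -0.0, 1.572]
contact_force: [0.5, -0.1, -0.6]
grip_width: 0.0851
gripper_force: 0.0
```

View pics/w1.png

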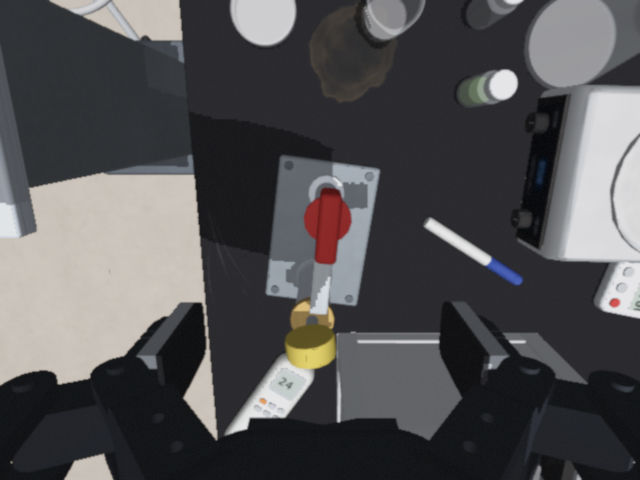

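The wrist view shows the bar top running from (331,190) to (325,262). The yellow head is at (310,340), with its width lying across the image and its flat faces looking along about ±world y. The collar is at (312,316).

```bash
python3 - <<'E'
from h import *
f=load('w1')
q=lambda u,v,z:pts(f,[u],[v],z)[0].round(4)
a,b=q(331,190,.166),q(325,262,.166);print('bar',a,b,(a+b)/2,'yaw',np.arctan2(-(a-b)[0],(a-b)[1]))
pl=[q(*p,.012)[:2] for p in((280,156),(379,168),(355,305),(266,294))];print(pl,np.mean(pl,0))
col=f['color'].astype(int);r,g,bl=col[...,0],col[...,1],col[...,2];X=cloud(f)
ye=(r>120)&(g>100)&(bl<70)&(X[...,2]>.12)&(X[...,2]<.2)
red=(r>100)&(g<60)&(bl<60)&(X[...,2]>.158)&(X[...,2]<.18)&(X[...,0]<.6)
for n,m in(('ye',ye),('red',red)):
    c=X[m];print(n,len(c),c.min(0).round(4),c.max(0).round(4),c.mean(0).round(4))
    top=c[c[:,2]>.155];R=cv2.minAreaRect(top[:,:2].astype(np.float32)*1000);print(R,top.shape)
E
cat > c.py <<'E'
from h import *
f=load('w1');cv2.imwrite('pics/w1c.png',cv2.resize(f['color'][280:390,260:360,::-1],None,fx=5,fy=5,interpolation=cv2.INTER_CUBIC))
E
python3 c.py
```

```text
bar [ 0.4769 -0.0822  0.166 ] [ 0.4734 -0.1284  0.166 ] [ 0.47515 -0.1053   0.166  ] yaw -0.07561314323682992
[array([ 0.4302, -0.0728]), array([ 0.5273, -0.0843]), array([ 0.5072, -0.2315]), array([ 0.411 , -0.2186])] [ 0.468925 -0.1518  ]
ye 123 [ 0.446  -0.2025  0.1425] [ 0.4808 -0.187   0.1687] [ 0.467  -0.1931  0.1608]
((463.217041015625, -196.13145446777344), (34.33881759643555, 15.389734268188477), 5.930269718170166) (120, 3)
red 1452 [ 0.467  -0.1293  0.1587] [ 0.4838 -0.0847  0.1688] [ 0.4752 -0.1059  0.1664]
((475.3346252441406, -106.91022491455078), (44.218658447265625, 14.034897804260254), 84.81395721435547) (1452, 3)
```

View pics/w1c.png

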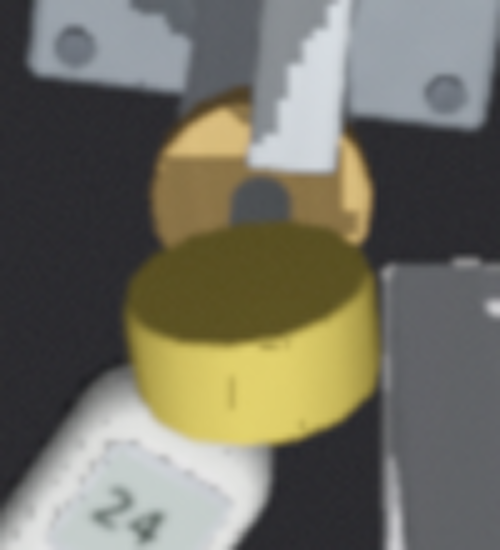

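Knob axis is (0.475,-0.106) with bar yaw -0.08. The head centre is about (0.463,-0.196), with its long axis at +0.10 rad. Next I descend on the bar.

```bash
python3 -m inch '[[0,0,0.08,0,0,0,0.06],[0,0,0,0.008,0.003,0.021,0.06],[0,0,0,0,0,0.025,0.06],[0,0,0,0,0,0.025,0.06],[0,0,0,0,0,0.025,0.05],[0,0,0,0,0,0.025,0.04],[0,0,0,0,0,0,0.0],[0,0,0,0,0,0,0.0],[0,0,0,0,0,0,0.0],[0,0,0,0,0,0,0]]' 40
```

```text
t: 2.15
ee_pos: [0.4755, -0.107, 0.1407]
ee_rot: [-3.141, -0.0, 1.491]
contact_force: [-2.1, 3.7, -10.8]
grip_width: 0.0129
gripper_force: 42.2
```

```bash
python3 -m inch '[[0,0,-0.13,0,0,0,0],[0,0,-0.13,0,0,0,0],[0,0,-0.13,0,0,0,0],[0,0,-0.13,0,0,0,0],[0,0,-0.13,0,0,0,0],[0,0,-0.13,0,0,0,0],[0,0,-0.13,0,0,0,0],[0,0,-0.13,0,0,0,0],[0,0,-0.13,0,0,0,0],[0,0,-0.1,0,0,0,0]]'; python3 -c "
from h import *
print(robot.sense()['wrist_torque'])"
```

```text
t: 3.15
ee_pos: [0.4751, -0.1073, 0.1407]
ee_rot: [-3.141, -0.001, 2.766]
contact_force: [-4.3, 0.6, -9.0]
grip_width: 0.0134
gripper_force: 42.6
[ 0.00555313  0.97309009 -0.12053805]
```

```bash
python3 -m inch '[[0,0,-0.03,0,0,0,0],[0,0,-0.03,0,0,0,0],[0,0,-0.02,0,0,0,0],[0,0,-0.02,0,0,0,0],[0,0,0,0,0,0,0],[0,0,0,0,0,0,0],[0,0,0,0,0,0,0.05],[0,0,0,0,0,0,0.05],[0,0,0,0,0,0,0.05],[0,0,0,0,0,-0.03,0.05]]'; python3 -c "
from h import *
print(robot.sense()['wrist_torque'])"
```

```text
t: 4.15
ee_pos: [0.4742, -0.1069, 0.1684]
ee_rot: [-3.141, -0.004, 2.861]
contact_force: [0.8, -1.0, 1.4]
grip_width: 0.0499
gripper_force: 0.0
[-0.04891211 -0.0270177  -0.01319338]
```

```bash
python3 -m inch '[[0,0,-0.1,0,0,-0.03,0.05],[0,0,-0.1,0,0,-0.03,0.05],[0,0,-0.1,0,0,-0.02,0.05],[0,0,-0.08,0,0,0,0.05],[0,0,0,0,0,0,0.05],[0,0,0,0,0,0,0.05],[0,0,0,0,0,0,0.05],[0,0,0,0,0,0,0.05],[0,0,0,0,0,0,0.05],[0,0,0,0,0,0,0.05]]' 60;  python3 - <<'E'
from h import *
f=grab('wrist','w2');f2=load('s0')
for n,g in (('w',f),('s',f2),('d',load('d0')),('w1',load('w1'))):
    X=cloud(g);m=(g['range_z']>0)
    for lo,hi in((.40,.44),(.44,.48),(.48,.52),(.52,.56)):
        for a,b in((-.27,-.24),(-.24,-.21)):
            s=m&(X[...,0]>lo)&(X[...,0]<hi)&(X[...,1]>a)&(X[...,1]<b)
            print(n,lo,a,s.sum(),np.percentile(X[s][:,2],[50,95]).round(3) if s.sum() else '')
print(robot.sense()['q'])
E
```

```text
t: 5.15
ee_pos: [0.4756, -0.1073, 0.2502]
ee_rot: [3.142, -0.0, -3.043]
contact_force: [-0.8, 0.6, -0.3]
grip_width: 0.0496
gripper_force: 0.0
w 0.4 -0.27 1348 [0.001 0.002]
w 0.4 -0.24 1255 [0.001 0.014]
w 0.44 -0.27 938 [0.001 0.002]
w 0.44 -0.24 514 [0.002 0.014]
w 0.48 -0.27 2672 [0.111 0.161]
w 0.48 -0.24 184 [0.001 0.014]
w 0.52 -0.27 2022 [0.015 0.162]
w 0.52 -0.24 1002 [0.001 0.002]
s 0.4 -0.27 180 [-0.002  0.004]
s 0.4 -0.24 204 [-0.     0.014]
s 0.44 -0.27 99 [-0.     0.003]
s 0.44 -0.24 203 [0.012 0.108]
s 0.48 -0.27 69 [0.    0.005]
s 0.48 -0.24 101 [0.009 0.014]
s 0.52 -0.27 6 [0.081 0.16 ]
s 0.52 -0.24 55 [-0.     0.003]
d 0.4 -0.27 181 [0.002 0.006]
d 0.4 -0.24 211 [0.004 0.016]
d 0.44 -0.27 174 [0.002 0.006]
d 0.44 -0.24 303 [0.013 0.11 ]
d 0.48 -0.27 84 [0.003 0.162]
d 0.48 -0.24 157 [0.01  0.018]
d 0.52 -0.27 13 [0.162 0.164]
d 0.52 -0.24 6 [0.001 0.004]
w1 0.4 -0.27 768 [0.001 0.002]
w1 0.4 -0.24 758 [0.001 0.014]
w1 0.44 -0.27 0 
w1 0.44 -0.24 82 [0.013 0.014]
w1 0.48 -0.27 2354 [0.04 0.13]
w1 0.48 -0.24 758 [0.012 0.015]
w1 0.52 -0.27 1442 [0.002 0.155]
w1 0.52 -0.24 898 [0.001 0.002]
[-2.21835995e-01  1.84861207e-01 -2.16612987e-02  1.36441394e+00
  1.60753090e-05 -3.20743249e-01]
```

View pics/w2.png

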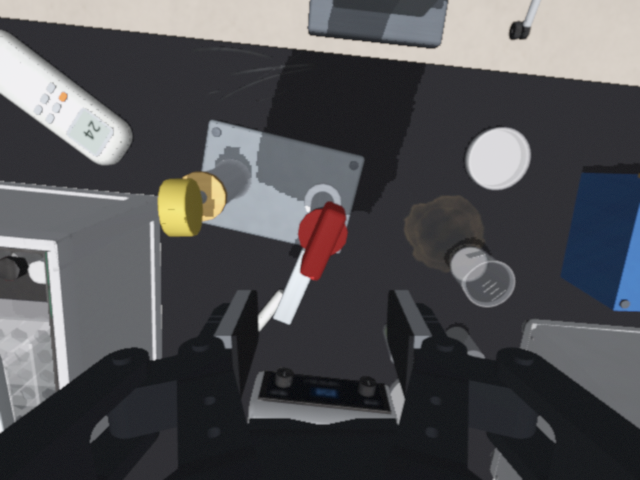

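The clamp is open: the tongue now points toward (285,320), away from the collar at (207,197). The head is at (181,208), and the case's corner is beside it but lower than the gripper body will be.

```bash
python3 - <<'E'
from h import *
f=load('w2');X=cloud(f);c=f['color'].astype(int)
ye=(c[...,0]>110)&(c[...,1]>90)&(c[...,2]<70)&(X[...,2]>.13)&(X[...,2]<.2)
p=X[ye];print(len(p),p.min(0),p.max(0))
for lo in(.14,.150,.16):
    t=p[p[:,2]>lo];print(lo,len(t),cv2.minAreaRect(t[:,:2].astype(np.float32)*1000))
# ridge direction of face (nearest +y face)
br=(c[...,0]>110)&(c[...,1]>70)&(c[...,2]<110)&(abs(X[...,2]-.113)<.004)&(abs(X[...,0]-.463)<.03)&(abs(X[...,1]+.195)<.03)
print(X[br].min(0),X[br].max(0),br.sum())
cor=pts(f,[210,364],[121,157],.012);print(cor)
E
```

```text
200 [ 0.44461458 -0.2064706   0.13667109] [ 0.47777617 -0.18691815  0.169296  ]
0.14 185 ((458.75946044921875, -190.94827270507812), (36.034645080566406, 14.415840148925781), 32.47978210449219)
0.15 167 ((458.75946044921875, -190.94827270507812), (36.034645080566406, 14.415840148925781), 32.47978210449219)
0.16 65 ((461.8356018066406, -188.98736572265625), (31.939373016357422, 2.9757585525512695), 11.236067771911621)
[ 0.44524191 -0.20936174  0.11038625] [ 0.47685212 -0.17870743  0.11622181] 564
[[ 0.41153163 -0.21834923  0.012     ]
 [ 0.42999005 -0.07206867  0.012     ]]
```

```bash
python3 -m inch '[[0,0,0,0.005,-0.022,0,0.05],[0,0,0,0.005,-0.022,0,0.05],[0,0,0,0.005,-0.022,0,0.05],[0,0,0,0.006,-0.022,0,0.05],[0,0,-0.03,0,0,0.018,0.05],[0,0,0,0,0,0.025,0.05],[0,0,0,0,0,0.025,0.05],[0,0,0,0,0,0.025,0.05],[0,0,0,0,0,0.025,0.05],[0,0,0,0,0,0,0.05]]' 60
```

```text
t: 6.2
ee_pos: [0.4617, -0.1962, 0.1297]
ee_rot: [3.139, -0.004, -3.013]
contact_force: [0.7, -0.6, -0.3]
grip_width: 0.0498
gripper_force: 0.0
```

```bash
python3 -m inch '[[0,0,0,0,0,0,0.03],[0,0,0,0,0,0,0.02],[0,0,0,0,0,0,0.01],[0,0,0,0,0,0,0.0],[0,0,0,0,0,0,0.0],[0,0,0,0,0,0,0.0],[0,0,0,0,0,-0.003,0.0],[0,0,0,0,0,-0.003,0.0],[0,0,0,0,0,-0.003,0.0],[0,0,0,0,0,-0.003,0]]' 70
```

```text
t: 7.2
ee_pos: [0.4635, -0.1969, 0.1447]
ee_rot: [-3.142, 0.0, -3.012]
contact_force: [0.1, 0.2, -1.7]
grip_width: 0.0149
gripper_force: 68.2
```

```bash
python3 -m inch '[[0,0,0,0,0,-0.01,0],[0,0,0,0,0,-0.015,0],[0,0,0,0,0,-0.02,0],[0,0,0,0,0,-0.02,0],[0,0,0,0,0,-0.02,0],[0,0,0,0,0,-0.02,0],[0,0,0,0,0,-0.02,0],[0,0,0,0,0,-0.015,0],[0,0,0,0,0,0,0],[0,0,0,0,0,0,0]]';python3 - <<'E'
from h import *
grab('wrist','w3');print(robot.sense()['q'])
E
```

```text
t: 8.2
ee_pos: [0.4635, -0.1969, 0.2842]
ee_rot: [-3.141, 0.0, -3.012]
contact_force: [-0.4, 0.1, -1.1]
grip_width: 0.0153
gripper_force: 68.4
[-4.01789605e-01  2.19110402e-01  1.05003243e-01  1.45744783e+00
 -1.53577379e-05 -5.30971310e-01]
```

View pics/w3.png

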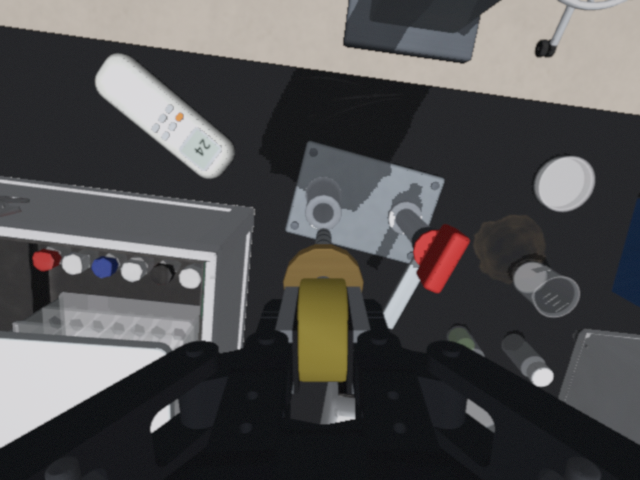

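```bash
python3 - <<'E'
from h import *
f=load('w3')
print('sleeve',pts(f,[324],[211],.105), 'stem tip?',pts(f,[323],[232],.172))
print('collar left/right/far',pts(f,[284,362,323],[285,285,246],.2655))
X=cloud(f);print(X[235,323],X[300,323],X[262,323])
E
python3 -m inch '[[0,0,0,-0.003,0.02,-0.005,0],[0,0,0,-0.005,0.035,-0.005,0],[0,0,0,-0.007,0.045,-0.005,0],[0,0,0,-0.007,0.045,0,0],[0,0,0,-0.007,0.045,0,0],[0,0,0,-0.007,0.045,0,0],[0,0,0,-0.007,0.045,0,0],[0,0,0,-0.007,0.045,0,0],[0,0,0,-0.006,0.038,0,0],[0,0,0,-0.003,0.02,0,0]]'; python3 -m inch '[[0,0,0,0,0,0,0],[0,0,0,0,0,0,0],[0,0,0,0,0,0,0],[0,0,0,0,0,0,0],[0,0,0,0,0,0,0],[0,0,0,0,0,0,0],[0,0,0,0,0,0,0],[0,0,0,0,0,0,0],[0,0,0,0,0,0,0],[0,0,0,0,0,0,0]]'
python3 - <<'E'
from h import *
grab('wrist','w4');grab('scene','s4');grab('side','d4')
E
```

```text
sleeve [[ 0.46145547 -0.19586711  0.105     ]] stem tip? [[ 0.46187968 -0.19672698  0.172     ]]
collar left/right/far [[ 0.46350218 -0.21399242  0.2655    ]
 [ 0.4590591  -0.17982815  0.2655    ]
 [ 0.44343013 -0.19923499  0.2655    ]]
[ 0.45729309 -0.1973519   0.19652098] [ 0.44741422 -0.19876729  0.31161595] [ 0.45095863 -0.19825303  0.26454974]
t: 9.25
ee_pos: [0.4718, 0.1932, 0.2981]
ee_rot: [3.142, -0.002, -3.01]
contact_force: [0.3, -0.9, -0.1]
grip_width: 0.015
gripper_force: 68.5
t: 10.25
ee_pos: [0.4726, 0.1905, 0.2993]
ee_rot: [-3.142, -0.0, -3.012]
contact_force: [-0.7, 0.8, -0.5]
grip_width: 0.0152
gripper_force: 68.6
```

View pics/w4.png

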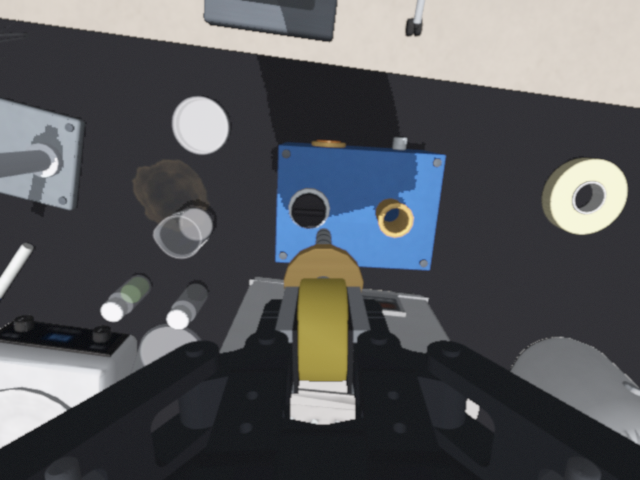

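The empty sleeve shows the rod is out. In the last view the tube rim is at (395,219), and the stem tip appears at about (323,232) above the tank. I'll measure both from depth.

```bash
python3 - <<'E'
from h import *
f=load('w4');X=cloud(f);c=f['color'].astype(int)
R=cv2.Rodrigues(np.array(f['rvec'],float))[0];print('cam',-R.T@np.array(f['tvec']).ravel())
w=X[190:250,365:425].reshape(-1,3);t=w[(w[:,2]>.108)&(w[:,2]<.125)]
print('rim',len(t),t.mean(0).round(4),t.min(0).round(4),t.max(0).round(4),cv2.minEnclosingCircle(t[:,:2].astype(np.float32)*1000))
tt=[]
A=np.c_[2*t[:,:2],np.ones(len(t))];s=np.linalg.lstsq(A,(t[:,:2]**2).sum(1),rcond=None)[0];print('fit',s[:2])
m=((c[...,0]>90)&(c[...,0]-c[...,2]>40)).astype(np.uint8);m[:190]=0;m[245:]=0;m[:,:370]=0;m[:,:370]=0;m[:,420:]=0
n,l,st,ce=cv2.connectedComponentsWithStats(m);i=1+st[1:,4].argmax();print(st[i],ce[i])
print('tank corners',[pts(f,[u],[v],.08)[0].round(4) for u,v in((279,147),(445,155),(431,270),(277,262))])
for v in range(226,262,3):
    r=X[v,310:338];k=(r[:,2]>.17)&(r[:,2]<.275)
    print(v,np.flatnonzero(k)[[0,-1]]+310 if k.any() else '',r[k].mean(0).round(4) if k.any() else '')
E
```

```text
cam [0.40376912 0.18164799 0.44261285]
rim 600 [0.4716 0.2536 0.1145] [0.4565 0.2385 0.108 ] [0.4866 0.268  0.1176] ((471.5292053222656, 253.05563354492188), 15.336613655090332)
fit [0.47097767 0.2527561 ]
[377 202  36  35 767] [395.70013038 220.12646675]
tank corners [array([0.426 , 0.1452, 0.08  ]), array([0.4138, 0.2943, 0.08  ]), array([0.5236, 0.3042, 0.08  ]), array([0.5348, 0.1541, 0.08  ])]
226  
229 [319 327] [0.4666 0.1901 0.1962]
232 [317 330] [0.467  0.1905 0.202 ]
235 [316 331] [0.4672 0.1905 0.2084]
238 [316 331] [0.4674 0.1905 0.2147]
241 [316 331] [0.4672 0.1905 0.2217]
244 [314 332] [0.454  0.1884 0.2726]
247 [310 337] [0.4547 0.1904 0.2741]
250  
253  
256  
259
```

```bash
python3 -m inch '[[0,0,0,-0.002,0.0155,0,0],[0,0,0,-0.002,0.0155,0,0],[0,0,0,-0.002,0.0155,0,0],[0,0,0,-0.002,0.0155,0,0],[0,0,0,0,0,0,0],[0,0,0,0,0,0.015,0],[0,0,0,0,0,0.015,0],[0,0,0,0,0,0.015,0],[0,0,0,0,0,0.015,0],[0,0,0,0,0,0,0]]'
python3 -m inch '[[0,0,0,0,0,0.01,0],[0,0,0,0,0,0.01,0],[0,0,0,0,0,0.01,0],[0,0,0,0,0,0,0],[0,0,0,0,0,0,0],[0,0,0,0,0,0,0],[0,0,0,0,0,0,0],[0,0,0,0,0,0,0],[0,0,0,0,0,0,0],[0,0,0,0,0,0,0]]'
```

```text
t: 11.4
ee_pos: [0.4717, 0.2528, 0.2377]
ee_rot: [-3.14, -0.003, -3.012]
contact_force: [-0.7, -0.0, -0.5]
grip_width: 0.0151
gripper_force: 68.6
t: 12.4
ee_pos: [0.4726, 0.253, 0.2094]
ee_rot: [3.142, 0.0, -3.012]
contact_force: [1.0, -0.1, -1.4]
grip_width: 0.015
gripper_force: 68.6
```

```bash
python3 -m inch '[[0,0,0,0,0,0.007,0],[0,0,0,0,0,0.007,0],[0,0,0,0,0,0.007,0],[0,0,0,0,0,0.007,0],[0,0,0,0,0,0.007,0],[0,0,0,0,0,0.007,0],[0,0,0,0,0,0.007,0],[0,0,0,0,0,0.007,0],[0,0,0,0,0,0,0],[0,0,0,0,0,0,0]]'
```

```text
t: 13.4
ee_pos: [0.4725, 0.253, 0.1533]
ee_rot: [-3.142, -0.0, -3.012]
contact_force: [0.1, -0.2, -1.9]
grip_width: 0.015
gripper_force: 68.6
```

```bash
python3 -m inch '[[0,0,0,0,0,0.002,0],[0,0,0,0,0,0.002,0],[0,0,0,0,0,0.002,0],[0,0,0,0,0,0.001,0],[0,0,0,0,0,0.001,0],[0,0,0,0,0,0.001,0],[0,0,0,0,0,0,0],[0,0,0,0,0,0,0],[0,0,0,0,0,0,0],[0,0,0,0,0,0,0]]'
```

```text
t: 14.4
ee_pos: [0.4726, 0.253, 0.1444]
ee_rot: [3.142, 0.0, -3.012]
contact_force: [-0.3, -0.6, -2.4]
grip_width: 0.0151
gripper_force: 68.6
```

```bash
python3 -m inch '[[0,0,0,0,0,0.001,0],[0,0,0,0,0,0,0],[0,0,0,0,0,0.001,0],[0,0,0,0,0,0,0],[0,0,0,0,0,0.001,0],[0,0,0,0,0,0,0],[0,0,0,0,0,0,0],[0,0,0,0,0,0,0],[0,0,0,0,0,0,0],[0,0,0,0,0,0,0]]'
```

```text
t: 15.4
ee_pos: [0.4729, 0.2532, 0.1437]
ee_rot: [3.141, 0.002, -3.012]
contact_force: [-11.9, -6.2, 35.8]
grip_width: 0.0148
gripper_force: 73.9
```

```bash
python3 -m inch '[[0,0,0,0,0,-0.001,0],[0,0,0,0,0,-0.0005,0],[0,0,0,0,0,0,0],[0,0,0,0,0,0,0],[0,0,0,0,0,0,0],[0,0,0,0,0,0,0],[0,0,0,0,0,0,0],[0,0,0,0,0,0,0],[0,0,0,0,0,0,0],[0,0,0,0,0,0,0]]'
python3 - <<'E'
from h import *
a=grab('scene','s5');b=grab('side','d5');w=grab('wrist','w5')
c=lambda f,x,y,k:cv2.resize(f['color'][y:y+75,x:x+100,::-1],None,fx=4,fy=4,interpolation=cv2.INTER_CUBIC)
cv2.imwrite('pics/m5.png',np.vstack([np.hstack([c(a,200,195,4),c(b,205,165,4)]),np.hstack([c(w,270,215,4),c(w,270,160,4)])]))
E
```

```text
t: 16.4
ee_pos: [0.4727, 0.2531, 0.1437]
ee_rot: [3.141, 0.001, -3.012]
contact_force: [-4.0, -1.2, 13.3]
grip_width: 0.0151
gripper_force: 70.3
```

View pics/m5.png

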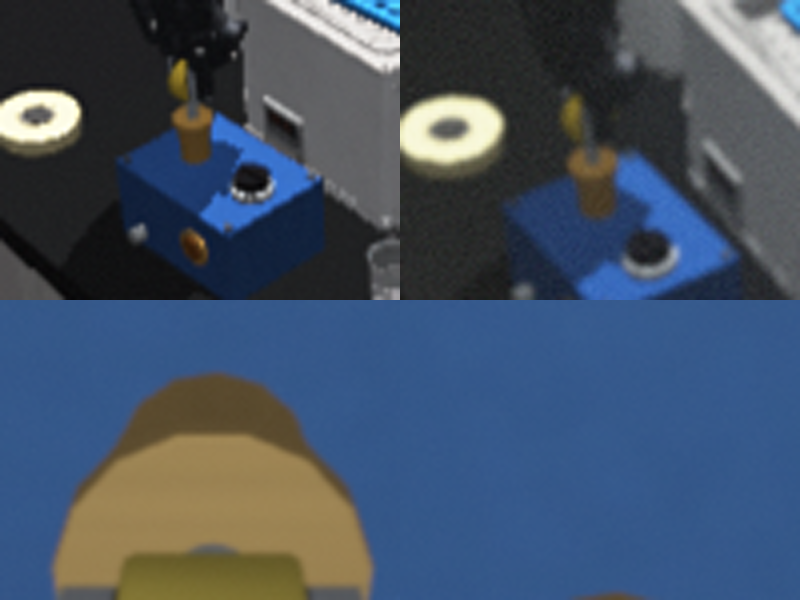

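The collar sits flush on the tube rim with the rod upright, so the insertion is done. Next I draw the rod out.

```bash
python3 -m inch '[[0,0,0,0,0,-0.006,0],[0,0,0,0,0,-0.012,0],[0,0,0,0,0,-0.02,0],[0,0,0,0,0,-0.025,0],[0,0,0,0,0,-0.025,0],[0,0,0,0,0,-0.025,0],[0,0,0,0,0,-0.025,0],[0,0,0,0,0,-0.025,0],[0,0,0,0,0,-0.025,0],[0,0,0,0,0,-0.02,0]]'
python3 - <<'E'
from h import *
for f in(load('s0'),load('d0')):
    X=cloud(f);m=f['range_z']>0
    for x in np.arange(.45,.95,.05):
        print(round(x,2),[ (lambda s: round(float(np.percentile(X[s][:,2],98)),2) if s.sum()>10 else 0)(m&(abs(X[...,0]-x-.025)<.025)&(abs(X[...,1]-y)<.05)) for y in(-.1,0,.1,.2,.3)])
print(robot.sense()['q'].round(3))
E
```

```text
t: 17.55
ee_pos: [0.4724, 0.253, 0.3531]
ee_rot: [3.141, 0.001, -3.012]
contact_force: [0.9, 0.7, -1.6]
grip_width: 0.0151
gripper_force: 68.4
0.45 [0.75, 0.75, 0.75, 0.11, 0.11]
0.5 [0.74, 0.74, 0.08, 0.08, 0.08]
0.55 [0.71, 0.35, 0.18, 0.19, 0.19]
0.6 [0.0, 0.07, 0.18, 0.18, 0.19]
0.65 [0.1, 0.15, 0.16, -0.78, 0.19]
0.7 [0.1, 0.16, 0.19, -0.84, 0.19]
0.75 [0.1, 0.19, 0.19, 0.19, -0.84]
0.8 [0.1, 0.2, 0.2, 0, 0]
0.85 [0.69, 0.69, 0.69, 0.69, 0.69]
0.9 [0.69, 0.69, 0.69, 0.69, 0.75]
0.45 [0.75, 0.75, 0.75, 0.11, 0.12]
0.5 [0.75, 0.75, 0.74, 0.09, 0.09]
0.55 [0.71, 0.35, 0.19, 0.15, 0.19]
0.6 [0.01, 0.07, 0.19, 0.18, 0]
0.65 [0.1, 0.16, 0.2, 0.18, 0.18]
0.7 [0.1, 0.16, 0.2, 0.18, 0.2]
0.75 [0.11, 0.19, 0.19, 0.2, 0.2]
0.8 [0.1, 0.2, 0.2, 0.01, 0]
0.85 [0.36, 0.36, 0.36, 0.36, 0.36]
0.9 [0.41, 0.4, 0.37, 0.37, 0.37]
[0.492 0.314 0.407 1.663 0.    0.362]
```

```bash
python3 -m inch '[[0,-0.1,0,-0.015,0,0.002,0],[0,-0.1,0,-0.0145,0,0.003,0],[0,-0.1,0,-0.014,0,0.004,0],[0,-0.1,0,-0.0138,0,0.006,0],[0,-0.1,0,-0.013,0,0.007,0],[0,-0.1,0,-0.0124,0,0.0085,0],[0,-0.1,0,-0.0115,0,0.0097,0],[0,-0.1,0,-0.0104,0,0.0108,0],[0,-0.1,0,-0.0093,0,0.012,0],[0,-0.1,0,-0.008,0,0.0126,0]]'
python3 -c "
from h import *
print(robot.sense()['q'].round(3))"
```

```text
t: 18.55
ee_pos: [0.6182, 0.2721, 0.3365]
ee_rot: [3.141, 0.989, -3.013]
contact_force: [2.3, 1.2, -1.7]
grip_width: 0.015
gripper_force: 68.8
[ 0.588 -0.123 -0.631  0.124 -0.379  0.265]
```

```bash
python3 -m inch '[[0,-0.1,0,0,0,0,0],[0,-0.1,0,0,0,0,0],[0,-0.1,0,0,0,0,0],[0,-0.1,0,0,0,0,0],[0,-0.1,0,0,0,0,0],[0,-0.07,0,0,0,0,0],[0,0,0,0,0,0,0],[0,0,0,0,0,0,0],[0,0,0,0,0,0,0],[0,0,0,0,0,0,0]]'
python3 - <<'E'
from h import *
s=robot.sense();print(s['q'].round(3),Ro.from_euler('xyz',s['ee_rot']).as_matrix()[:,2])
f=grab('wrist','w6');X=cloud(f);T=Ro.from_euler('xyz',s['ee_rot']).as_matrix()
L=(X-s['ee_pos'])@T   # tool frame
for z in np.arange(-.01,.12,.01):
    k=(abs(L[...,2]-z)<.004)&(abs(L[...,1])<.012)&(abs(L[...,0])<.03)&(f['range_z']>0)
    if k.sum()>5: print(round(z,3),k.sum(),L[k].mean(0).round(4))
d=grab('side','d6');grab('scene','s6')
for n in('d6','s6'):
    g=load(n);X=cloud(g);c=g['color'].astype(int);m=(c[...,0]>110)&(c[...,0]-c[...,2]>60)&(abs(X[...,0]-.65)<.12)&(abs(X[...,1]-.27)<.1)&(X[...,2]>.24);print(n,m.sum(),X[m].mean(0) if m.any() else '')
E
```

```text
t: 19.55
ee_pos: [0.6229, 0.2755, 0.3341]
ee_rot: [-3.14, 1.421, -3.008]
contact_force: [-0.0, -0.1, -1.4]
grip_width: 0.0153
gripper_force: 68.9
[ 0.642  0.045 -1.072 -0.946 -0.504  0.083] [ 0.98024181  0.13008842 -0.14900668]
-0.01 169 [ 0.0109 -0.0003 -0.0104]
0.02 1660 [0.0106 0.0001 0.0205]
0.03 43 [ 0.0164 -0.0002  0.0269]
0.07 17 [0.0051 0.0007 0.0722]
0.08 54 [0.0046 0.0006 0.0799]
0.09 56 [0.0043 0.0006 0.0893]
0.1 50 [0.0044 0.0006 0.0994]
d6 60 [0.61711133 0.27148462 0.35060575]
s6 41 [0.62126087 0.27013899 0.34574351]
```

```bash
python3 -m inch '[[0,0,0,0,0,0.015,0],[0,0,0,0,0,0.015,0],[0,0,0,0,0,0.015,0],[0,-0.05,0,0,0,0,0],[0,-0.05,0,0,0,0,0],[0,-0.04,0,0,0,0,0],[0,0,0,0,0,0,0],[0,0,0,0,0,0,0],[0,0,0,0,0,0,0],[0,0,0,0,0,0,0]]'
python3 - <<'E'
from h import *
s=robot.sense();print(s['q'].round(3),abs(s['joint_vel']).max())
f=grab('wrist','w7');X=cloud(f);T=Ro.from_euler('xyz',s['ee_rot']).as_matrix();L=(X-s['ee_pos'])@T
for z in (.075,.085,.1):
    k=(abs(L[...,2]-z)<.004)&(abs(L[...,1])<.012)&(abs(L[...,0])<.03)&(f['range_z']>0);print(z,k.sum(),L[k].mean(0).round(4))
# clamp check from side view
g=grab('side','d7');X=cloud(g);c=g['color'].astype(int);m=(c[...,0]>120)&(c[...,1]<60)&(c[...,2]<60)&(X[...,2]>.155)&(X[...,2]<.18)&(abs(X[...,0]-.475)<.05)&(abs(X[...,1]+.106)<.05)
print(m.sum(),cv2.minAreaRect(X[m][:,:2].astype(np.float32)*1000))
E
```

```text
t: 20.7
ee_pos: [0.6668, 0.2813, 0.3271]
ee_rot: [-3.093, 1.561, -2.961]
contact_force: [0.3, -1.0, -0.9]
grip_width: 0.0153
gripper_force: 68.9
[ 0.595  0.314 -1.072 -1.376 -0.463  0.004] 0.01188284572154155
0.075 48 [0.0048 0.0005 0.0754]
0.085 66 [0.0043 0.0007 0.0856]
0.1 47 [0.0043 0.0008 0.0994]
79 ((471.9421081542969, -108.4596939086914), (16.094263076782227, 43.55696105957031), 81.85812377929688)
```

```bash
python3 -c "
from h import *
s=robot.sense();print(abs(s['joint_vel']).max(),s['ee_rot'],s['gripper_force'])
print(robot.job_done())"
```

```text
0.007905037583371135 [-3.08332068  1.56145575 -2.95132176] 68.89577448600903
the job is handed in; nothing more can be done
None
```

I opened the clamp, seated the rod in the guide tube, then drew it out and handed in with it held level about 0.33 m up, clear of tank and stand; no verdict came back.

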